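# Clamp the long lens barrel in the reader's V-block and hold it down

### The arm

A 7-joint arm with a two-finger parallel gripper is mounted at the origin on the work surface. World frame = base frame: x ahead of the robot, y to its left, z up, the work surface at z = 0. Lengths are in m, angles in rad, forces in N, time in s.
With the tool pointing down it reaches from about 0.4 to 0.85 m from the base axis. Payload 10.4 kg.
Tool frame: the origin (TCP) lies at the very end of the fingers, on their centre line; the grasp point (between the pads) lies 19 mm behind it (manip.grip_point_offset is the z of the grasp point in the tool frame, in m); z points along the fingers, y is the direction in which the jaws open and shut (so a half turn about z gives the same grasp; the last joint's range is limited). The gripper opens to 85 mm and grips with 20 to 120 N. Pads are 22 mm wide; open, the fingers measure 114 mm over their backs; the gripper's body (76 mm by 85 mm) begins 54 mm behind the grasp point. The pads swing forward as they close: fully open they stand 13 mm farther back than shut.
Start: joints at [1.175, 0.332, -0.065, 1.46, 0.022, 1.35, -0.088], TCP at [0.228, -0.582, 0.231] pointing down, gripper open.
Joint ranges: [-2.6, 2.6], [-0.5, 2.12], [-1.47, 1.34], [0.16, 2.42], [-1.27, 4.41], [0.06, 2.06], [-2.6, 2.6]. Speed limits (rad/s): [2.22, 2.22, 2.79, 2.79, 3.14, 3.14, 3.14].

### API

Orientations are given as a unit quaternion [x, y, z, w].
In Python, from workcell import manip, camera, get_calibration, hand_in gives the robot as it stands.
- The arm moves only by the shell command python3 -m pendant 'ROWS' [FORCE]. ROWS is JSON, a list of rows, each a list of 5 numbers: the shift along the tool's x, y, z in units of 40 mm (1.0 is 40 mm), then the turn about the tool's z in units of 6 degrees (1.0 is 6 degrees), then the closure, from 0 (fully open) to 1 (shut). A call has 1 to 5 rows; each row is the pose to reach, as a shift and turn from the pose commanded when the call began, along the tool's axes at that moment; what a row does not reach only later rows make up. A row lasts 1/8 s, in which the tool goes at most 62.5 mm and 10.7 degrees, less where a joint would pass 70% of its speed; a pose out of reach is approached as far as the arm can. A call with a gripper value outside its range is refused whole. The fingers move at their own pace and stop on an object; FORCE is the grip in N (left out, the last holds). Time passes only in rows, so rows that repeat a pose let the fingers close. It gives the time, the measured TCP pose, the force and the opening at its end, in the units of the state.
- manip.get_obs(): the state, without advancing time (a new reading comes with each control period).
- camera(name): name is "scene" or "top"; returns (picture, depth): 480x640x3 uint8, red, green, blue; 480x640 float32, m along the optical axis (not along the pixel's ray), 0 where there is no reading.
- get_calibration(name): a dict with "vfov" (degrees; the focal length in pixels is half the picture's height over the tangent of half this angle, whatever the lens; pixels are square), "cx", "cy" (the principal point, pixels), "position" and "rotation" of the camera in the world. Camera axes: x right, y down, z forward; pixel columns grow to the right and rows downward; lengths in m; the calibration is good to about 2 mm. A picture is of the moment at which its call begins. get_calibration takes no time and is no camera call.
- hand_in(): hands the job in, once; it reports no verdict.
The state is a dict: "clock": time; "joint_pos": joint angles; "joint_velocities": joint speeds; "tau": joint torques, N m; "position": TCP position; "ee_rot": TCP orientation; "ft_force": force on the tool from outside, world axes, zero at the start; "torque": the same for the moment, N m; "grip_width": opening from 0.0 (shut) to 1.0 (fully open).
Only numpy, scipy, OpenCV 4.12 (cv2) and the standard library are available. Lean on these libraries where they do the work, as an engineer would, in place of code of your own. Each camera call takes 0.05 s, during which the arm holds its last target.

### The job

Take the long lens barrel (the one with a collar round one end) from the storage stand, lay it in the V-block of the optical reader, centred lengthwise over the two V supports with its collar towards the clamp's hinge post, and let go of it without dropping it. Then swing the spring-lifted clamp arm down onto the barrel and press its handle fully home, so that the barrel is pressed onto both faces of the V. The clamp has no latch, so finish while still holding it down with the fingers; leave the short lens barrel, the jar and the vial rack where they are.

Things in the scene. Friction and masses are not known exactly. Their poses are not given: they have to be found in the camera images.
- lens_mid (a point): centre of the long lens barrel (loose, about 0.2 kg): aluminium cylinder 36 mm in diameter, 150 mm long, lying level; a collar 46 mm in diameter and 12 mm wide ends flush with its +x end. On the axis, half-way along; x runs along the barrel towards the collar. Starts in either place of the stand, axis 30 mm above the table, collar roughly to world +y
- lens_collar (a point): centre of the long barrel's collar, on the axis, 69 mm from lens_mid along its x axis
- lens: the long lens barrel itself; same origin and axes as lens_mid
- short_lens_mid (a point): centre of the short lens barrel in the other place of the stand, a bystander: same 36 mm diameter, 80 mm long, no collar; x along its axis
- stand: fixed grey storage stand, 90 x 190 mm, origin mid-underside. Two places at y = +-52.5 mm of its frame, each holding a barrel along the stand's x axis on two ribs (12 mm wide, at x = +-28 mm, 12 mm high, with lips 20 mm high beside the barrel); between the ribs 44 mm are open down to the 4 mm base
- seat (a point): where the long barrel's middle belongs: on its axis when it lies in the V, 55 mm above the table, half-way between the two V supports. x runs along the V towards the clamp's hinge post, z up. The 90-degree V is two supports, each 16 mm wide along x, at x = +-40 mm, 64 mm across, 51 mm high; between them 64 mm are open down to the base plate, so fingers can straddle the barrel
- reader: the optical reader, fixed; origin on the table 55 mm under seat, same axes. Base plate 10 mm thick, 90 mm wide, x = -175 to +155 mm. A white sensor box (70 mm wide, top 90 mm above the table) stands at x = -130 to -170 mm
- flank_left: the V faces on the +y side of seat (both supports), 45 degrees; the body's origin is 55 mm below seat
- flank_right: the V faces on the -y side of seat (both supports), 45 degrees; the body's origin is 55 mm below seat
- clamp_hinge (a point): the clamp arm's hinge axis (along seat's y) at the top of a post 22 mm long in x and 33 mm wide, 110 mm high; it lies 115 mm from seat along seat's x, 100 mm above the table
- clamp (a joint): clamp arm's angle, rad: 1.45 = open, nearly upright (held there by a light spring), 0 = fully down, level, on its stop. At angle a the arm points from the hinge along -cos(a) in seat's x and +sin(a) up. Closing takes 1 to 2 N at the handle until the pad meets the barrel (about 0.04 rad), then some 10 N to reach the stop; it lifts again if released
- clamp_handle (a point): middle of the top face of the handle, a black bar ending the clamp arm, 175 mm from the hinge: 60 mm across the arm, 20 mm along it, 12 mm thick (arm 14 mm wide, 12 thick). 6 mm above the arm's centre line, on the face away from the barrel (open, it looks to seat's +x; z is its outward normal). With the arm fully down it is at seat x = -60 mm, 106 mm above the table
- pad (a joint): how far the spring pad under the clamp arm is pushed in, m: 0 = out, about 0.005 when the arm is fully down on the barrel. The pad (18 mm in diameter, 32 mm below the arm's centre line) sits 115 mm from the hinge and pushes with 4.5 N at first and 12 N at 5 mm
- jar: bystander: small glass jar, 60 mm in diameter, 85 mm high, origin under its centre
- vial_rack: bystander: vial rack with capped vials, 60 x 110 mm, 56 mm high, origin under its centre
Mind the look-alikes: they are no part of the job. What is shaped like the lens but red is not meant.

How it is judged:
On the way:
1. the long barrel lies in the V, collar towards the hinge post, let go, with the clamp still open (x of lens_mid in the frame of seat between -0.013 and 0.013 m and y of lens_mid in the frame of seat between -0.004 and 0.004 m and z of lens_mid in the frame of seat between -0.004 and 0.004 m and angle between the x axis of lens_mid and the x axis of seat, either way round below 0.06 rad and x of lens_collar in the frame of seat above 0.03 m and value of joint clamp above 0.8 rad and contact force between the fingers and lens below 0.05 N and linear speed of lens below 0.02 m/s), for 0.2 s.
At the end, for the whole second after the job is handed in: Long barrel in the V within 13 mm lengthwise, 4 mm sideways and in height, 0.06 rad, collar to the hinge post, at rest, over 3 N on each V side; clamp within 0.025 rad of fully down, pad in over 1.5 mm; fingers press the clamp with over 2 N and do not touch the barrel (x of lens_mid in the frame of seat between -0.013 and 0.013 m and y of lens_mid in the frame of seat between -0.004 and 0.004 m and z of lens_mid in the frame of seat between -0.004 and 0.004 m and angle between the x axis of lens_mid and the x axis of seat, either way round below 0.06 rad and x of lens_collar in the frame of seat above 0.03 m and value of joint clamp below 0.025 rad and value of joint pad above 0.0015 m and contact force between lens and flank_left above 3 N and contact force between lens and flank_right above 3 N and contact force between the fingers and clamp above 2 N and contact force between the fingers and lens below 0.05 N and linear speed of lens below 0.02 m/s); the arm keeps its last pose, push and grip.
It fails at once if the short barrel, the jar or the vial rack is moved by more than 25 mm (distance of any of short_lens_mid, jar, vial_rack from where it was at the start of the episode above 0.025 m).
It fails at once if the long barrel is dropped (falls free at over 0.5 m/s) (linear speed of lens above 0.5 m/s and contact force between anything else and lens below 0.01 N).
It also fails if it takes over 58 s, if anything falls off the work surface, if the arm or the gripper's body presses on something with over 40 N, if the wrist force passes 120 N, or if a joint passes its speed limit or range.

## Working session

There is one attempt and no reset: what is moved stays moved. The work goes in short steps, Python scripts to look and compute and a shell command to move; the robot and the scene stay as the last step left them, time stands still between calls to the robot, and variables do not carry over. Pictures are saved under pics/ and viewed, and the job is handed in when it is done.

```bash
mkdir -p pics; ls; python3 - <<'E'
from workcell import manip, camera, get_calibration
import cv2, numpy as np
for n in ("scene","top"):
    p,d=camera(n); cv2.imwrite(f"pics/{n}0.png",p[:,:,::-1]); np.savez(f"/tmp/{n}0.npz",p=p,d=d)
    c=get_calibration(n); print(n,c)
o=manip.get_obs(); print(o, manip.grip_point_offset)
E
```

```text
pics
scene {'vfov': 56.655435093705115, 'cx': 323.0579487049195, 'cy': 239.33936932483365, 'position': array([1.08121726, 0.30229059, 0.59812041]), 'rotation': array([ 0.43396549,  0.7827171 , -0.38983602, -0.21692342])}
top {'vfov': 52.567171405087485, 'cx': 325.06027627371174, 'cy': 237.97343053922123, 'position': array([ 0.36663929, -0.04841898,  1.24189715]), 'rotation': array([ 0.71155115, -0.69900984,  0.0514974 , -0.04927704])}
{'clock': 0.1, 'joint_pos': array([ 1.17540777,  0.33280727, -0.06470754,  1.46086491,  0.02162479,
        1.34990936, -0.08851096]), 'joint_velocities': array([ 0.00225009, -0.00211629,  0.00099269, -0.00124922, -0.00019908,
       -0.00075049, -0.00108472]), 'tau': array([ 1.54176629e-03, -6.26749921e+01,  4.94180876e-02, -3.92429960e+01,
        1.63304148e-02,  6.92397894e-03,  7.53090092e-06]), 'position': array([ 0.22750209, -0.58175588,  0.23059278]), 'ee_rot': array([ 9.82676672e-01,  1.85327117e-01, -1.59285947e-04, -6.26338422e-04]), 'ft_force': array([-0.09180375,  0.00932142,  0.65469303]), 'torque': array([-0.0075067 ,  0.02536339, -0.00378568]), 'grip_width': 0.9987838625172628} -0.0187
```

View pics/scene0.png

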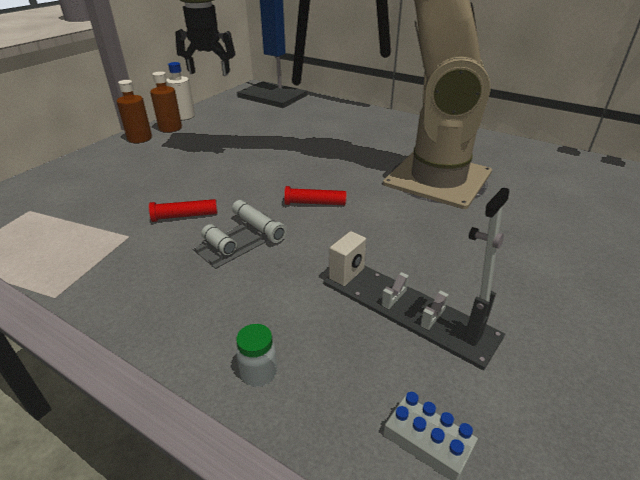

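View pics/top0.png

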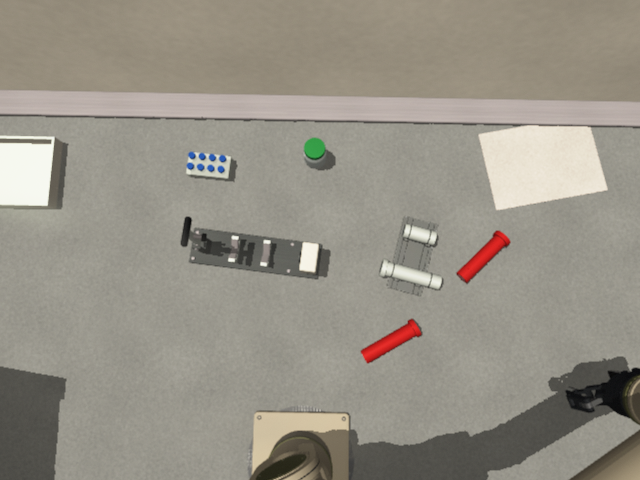

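Candidates for the long barrel in the top view are:
- grey barrel with a collar at (411,275), collar at (387,269): this fits the description
- short grey barrel at (420,235), no collar
- two red look-alikes at (484,257) and (391,341)

I choose (411,275). Next I'll check a close crop and measure.

```bash
cat > h.py <<'E'
import numpy as np, cv2
from scipy.spatial.transform import Rotation as R
from workcell import get_calibration
def K(n):
    c=get_calibration(n); f=240/np.tan(np.radians(c['vfov'])/2); return c,f,R.from_quat(c['rotation']) if np.size(c['rotation'])==4 else R.from_matrix(c['rotation'])
def ray(n,u,v,z):
    c,f,r=K(n); d=r.apply([(u-c['cx'])/f,(v-c['cy'])/f,1]); p=c['position']; return p+d*(z-p[2])/d[2]
def cloud(n,d):
    c,f,r=K(n); v,u=np.mgrid[:480,:640]
    P=np.stack([(u-c['cx'])/f*d,(v-c['cy'])/f*d,d],-1)
    return r.apply(P.reshape(-1,3)).reshape(480,640,3)+c['position']
def proj(n,P):
    c,f,r=K(n); q=r.inv().apply(np.atleast_2d(P)-c['position']); return np.c_[q[:,0]/q[:,2]*f+c['cx'],q[:,1]/q[:,2]*f+c['cy']]
E
python3 - <<'E'
from h import *
a=np.load('/tmp/top0.npz'); s=np.load('/tmp/scene0.npz')
c=a['p'][205:325,170:460][:,:,::-1]; cv2.imwrite('pics/crop_top.png',cv2.resize(c,None,fx=2.75,fy=2.75,interpolation=cv2.INTER_CUBIC))
c=s['p'][180:370,180:520][:,:,::-1]; cv2.imwrite('pics/crop_sc.png',cv2.resize(c,None,fx=2.3,fy=2.3,interpolation=cv2.INTER_CUBIC))
for n,x in(('top',a),('scene',s)):
    W=cloud(n,x['d']); 
    # table check
    print(n, W[380,150] if n=='top' else W[300,150])
    for (u,v) in ([(411,275),(387,269),(310,257),(187,232),(420,235)] if n=='top' else [(258,215),(347,250)]): print((u,v),W[v,u].round(4))
W=cloud('top',a['d']); hsv=cv2.cvtColor(a['p'],cv2.COLOR_RGB2HSV)
# long barrel: z between 0.03 and 0.06 in ROI
roi=np.zeros((480,640),bool); roi[255:297,375:448]=1
m=roi&(W[...,2]>0.035)&(W[...,2]<0.065)
print(m.sum()); 
rect=cv2.minAreaRect(np.argwhere(m)[:,::-1].astype(np.float32)); print(rect)
P=W[m]; c=P.mean(0); _,_,vt=np.linalg.svd(P[:,:2]-c[:2],full_matrices=False); print(c,vt[0]); t=(P[:,:2]-c[:2])@vt[0]; w=(P[:,:2]-c[:2])@vt[1]; print(t.min(),t.max(),w.min(),w.max(),P[:,2].max())
E
```

```text
top [0.18232654 0.37590662 0.00049847]
(411, 275) [ 0.4501 -0.2636  0.0471]
(387, 269) [ 0.4639 -0.2047  0.046 ]
(310, 257) [ 0.4857 -0.0155  0.0903]
(187, 232) [0.5117 0.2259 0.2809]
(420, 235) [ 0.5502 -0.2871  0.0455]
scene [ 0.74157388 -0.29509119 -0.00174536]
(258, 215) [ 0.4592 -0.2553  0.0454]
(347, 250) [ 0.5106 -0.0008  0.0876]
863
((410.70831298828125, 275.10791015625), (61.975093841552734, 17.804811477661133), 16.886791229248047)
[ 0.4530658  -0.26199114  0.04601367] [0.23975796 0.97083269]
-0.07681517914948748 0.07326236299027825 -0.0215831135362485 0.022929749930772726 0.05680485756919329
```

View pics/crop_top.png

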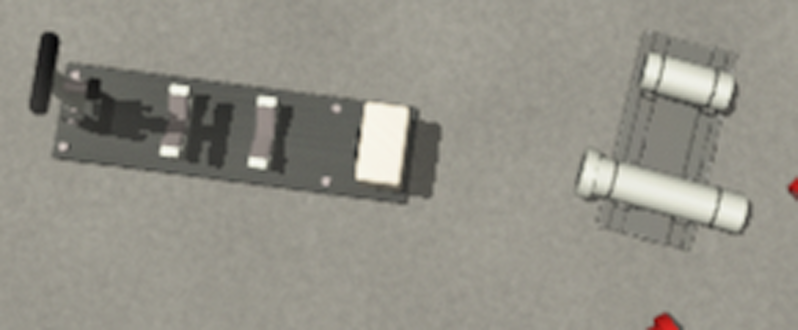

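View pics/crop_sc.png

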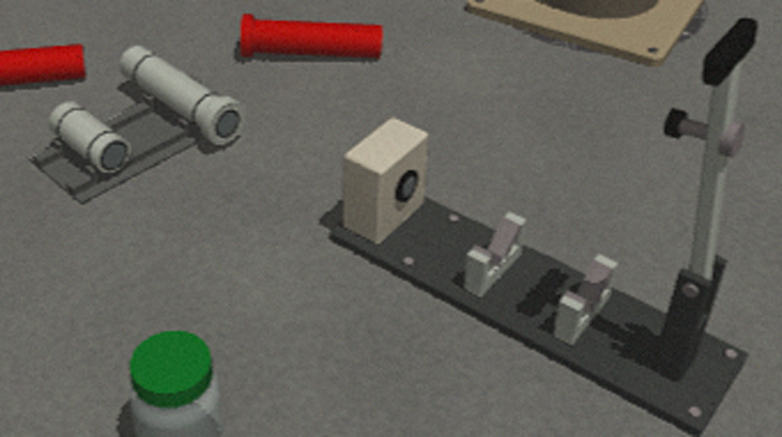

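```bash
python3 - <<'E'
from h import *
a=np.load('/tmp/top0.npz'); s=np.load('/tmp/scene0.npz')
W=cloud('top',a['d']); g=cv2.cvtColor(a['p'],cv2.COLOR_RGB2GRAY)
# barrel: bright pixels
roi=np.zeros((480,640),bool); roi[255:297,375:448]=1
m=roi&(W[...,2]>0.022)&(g>130)
rect=cv2.minAreaRect(np.argwhere(m)[:,::-1].astype(np.float32)); bp=cv2.boxPoints(rect); print('barrel px',rect)
B=np.array([ray('top',u,v,.03)[:2] for u,v in bp]); print(B.round(4), 'centre',B.mean(0)); print([np.linalg.norm(B[i]-B[i-1]).round(4) for i in range(4)])
# midline of plain part: columns
P=W[m]; 
print('n',m.sum())
# plate
roi=np.zeros((480,640),bool); roi[222:285,185:328]=1
m=(roi&(W[...,2]>0.006)&(W[...,2]<0.016)).astype(np.uint8)
cv2.imwrite('pics/m.png',m*255)
pts=np.argwhere(roi&(W[...,2]>0.006)&(W[...,2]<.06))[:,::-1].astype(np.float32)
rect=cv2.minAreaRect(pts); bp=cv2.boxPoints(rect); print('plate px',rect)
Q=np.array([ray('top',u,v,.01)[:2] for u,v in bp]); print(Q.round(4)); print([np.linalg.norm(Q[i]-Q[i-1]).round(4) for i in range(4)]); 
# box top
m=roi&(W[...,2]>0.08)&(W[...,2]<.096)&(np.arange(640)[None]>285)
rect=cv2.minAreaRect(np.argwhere(m)[:,::-1].astype(np.float32)); bp=cv2.boxPoints(rect);X=np.array([ray('top',u,v,.09)[:2] for u,v in bp]); print('box',X.round(4),X.mean(0),[np.linalg.norm(X[i]-X[i-1]).round(4) for i in range(4)])
# supports' white tips
m=(roi&(W[...,2]>0.03)&(W[...,2]<.06)&(np.arange(640)[None]<285)&(np.arange(640)[None]>222)).astype(np.uint8)
n,l,st,ce=cv2.connectedComponentsWithStats(m)
for i in range(1,n):
    if st[i,4]<8: continue
    q=np.argwhere(l==i)[:,::-1].astype(np.float32); r=cv2.minAreaRect(q); print('sup',r, ray('top',*r[0],.05), W[l==i].mean(0), st[i])
E
```

```text
barrel px ((411.3133544921875, 278.1702880859375), (64.85481262207031, 27.546117782592773), 12.92599868774414)
[[ 0.4266 -0.1809]
 [ 0.4939 -0.1962]
 [ 0.4604 -0.3542]
 [ 0.3935 -0.3377]] centre [ 0.44358867 -0.26725503]
[np.float64(0.1602), np.float64(0.0691), np.float64(0.1615), np.float64(0.0688)]
n 871
plate px ((256.0, 252.5), (61.0, 142.0), 90.0)
[[ 0.5785  0.3099]
 [ 0.5852 -0.055 ]
 [ 0.4287 -0.0577]
 [ 0.4224  0.3007]]
[np.float64(0.1564), np.float64(0.3649), np.float64(0.1565), np.float64(0.3584)]
box [[ 0.455   0.0105]
 [ 0.5245  0.0023]
 [ 0.5195 -0.0377]
 [ 0.4501 -0.0292]] [ 0.48728044 -0.01351939] [np.float64(0.0399), np.float64(0.07), np.float64(0.0403), np.float64(0.07)]
sup ((234.09323120117188, 248.40945434570312), (8.006078720092773, 26.14972686767578), 8.972626686096191) [0.50775637 0.17336839 0.05      ] [0.50892456 0.17459218 0.0436863 ] [229 235  11  27 187]
sup ((265.88385009765625, 252.6075897216797), (7.4664692878723145, 26.157365798950195), 8.53076457977295) [0.49874688 0.09459421 0.05      ] [0.49970132 0.09520648 0.04420279] [261 240  11  27 180]
```

```bash
python3 - <<'E'
from h import *
a=np.load('/tmp/top0.npz'); s=np.load('/tmp/scene0.npz')
for n,x,box in(('top',a,(255,297,375,448)),('scene',s,(198,246,228,290))):
    W=cloud(n,x['d']); m=np.zeros((480,640),bool); m[box[0]:box[1],box[2]:box[3]]=1
    m&=(W[...,2]>0.034)&(W[...,2]<0.065)
    nn,l,st,_=cv2.connectedComponentsWithStats(m.astype(np.uint8)); i=1+st[1:,4].argmax(); m=l==i
    P=W[m]; d=np.array([.24,.97])
    for k in range(4):
        t=(P[:,:2]-[.453,-.262])@d; w=(P[:,:2]-[.453,-.262])@[d[1],-d[0]]
        # slices midline
        T=[];C=[]
        for lo in np.arange(-.07,.05,.006):
            q=(t>lo)&(t<lo+.006)
            if q.sum()>5: T.append(lo+.003); C.append((w[q].min()+w[q].max())/2)
        p=np.polyfit(T,C,1); th=np.arctan2(d[0],d[1])+np.arctan(p[0]); d=np.array([np.sin(th),np.cos(th)])
    print(n,m.sum(),'yaw',np.degrees(th),'mid offset',p,'t',t.min(),t.max(), np.percentile(t,[1,99]),'w',w.min(),w.max(),'z',np.percentile(P[:,2],98))
    c=np.array([.453,-.262])+d*(t.min()+t.max())/2+p[1]*np.array([d[1],-d[0]]); print('centre',c)
# plate by colour
hsv=cv2.cvtColor(a['p'],cv2.COLOR_RGB2HSV); 
m=np.zeros((480,640),np.uint8); m[220:290,186:325]=1
m&=(hsv[...,2]<75).astype(np.uint8)
nn,l,st,_=cv2.connectedComponentsWithStats(m); i=1+st[1:,4].argmax(); print(st[i])
r=cv2.minAreaRect(np.argwhere(l==i)[:,::-1].astype(np.float32)); print(r)
bp=cv2.boxPoints(r); Q=np.array([ray('top',u,v,.01)[:2] for u,v in bp]); print(Q.round(4),Q.mean(0),[np.linalg.norm(Q[i]-Q[i-1]).round(4) for i in range(4)])
W=cloud('top',a['d']); m=np.zeros((480,640),bool); m[210:250,175:215]=1; m&=(W[...,2]>.2); print('handle',W[m].min(0),W[m].max(0))
E
```

```text
top 879 yaw 13.878171592780948 mid offset [1.51687935e-10 9.64760103e-04] t -0.07679058434103332 0.07328730554685059 [-0.07536383  0.07245411] w -0.02152783015737779 0.022984397035094768 z 0.053548570247103314
centre [ 0.45351645 -0.26393191]
scene 665 yaw 14.515004554935036 mid offset [-1.66555578e-07  4.99468854e-03] t -0.07554976720447615 0.07766959390895146 [-0.0727612   0.07687563] w -0.020732614806346212 0.02327607715766168 z 0.05057188530314498
centre [ 0.45810092 -0.26222575]
[199 233  32  23 359]
((212.67013549804688, 247.88796997070312), (33.11394500732422, 18.082855224609375), 30.068584442138672)
[[0.5132 0.2836]
 [0.554  0.2626]
 [0.5125 0.1874]
 [0.4721 0.2085]] [0.51294352 0.23552817] [np.float64(0.0856), np.float64(0.0458), np.float64(0.086), np.float64(0.0456)]
handle [ 0.36663929 -0.04841898  0.20042016] [0.54420788 0.24026695 1.24189715]
```

```bash
cat >> h.py <<'E'
def togo(p,az=None):
    from workcell import manip
    o=manip.get_obs(); r=R.from_quat(o['ee_rot']); m=r.as_matrix()
    d=m.T@(np.array(p)-o['position'])/.04
    a=np.degrees(np.arctan2(m[1,0],m[0,0]))
    print('t %.2f pos %s az %.2f tilt %.4f F %s w %.3f'%(o['clock'],o['position'].round(4),a,m[2,2],o['ft_force'].round(2),o['grip_width']))
    print('units',d.round(3),'turn',None if az is None else round((a-az)/6,3))
E
python3 -c "
from h import *
togo([.4535,-.264,.13],76.1)"
python3 -m pendant '[[1.4,-0.9,0.3,-1.7,0],[2.7,-1.8,0.6,-3.4,0],[4.1,-2.7,1.0,-5.1,0],[5.4,-3.6,1.4,-6.8,0],[6.8,-4.5,1.8,-8.4,0]]' 40
python3 -c "
from h import *
togo([.4535,-.264,.10],76.1)"
```

```text
t 0.10 pos [ 0.2275 -0.5818  0.2306] az 21.36 tilt -1.0000 F [-0.09  0.01  0.65] w 0.999
units [ 8.155 -5.337  2.521] turn -9.123
clock: 0.72
position: [0.4037, -0.3307, 0.1639]
ee_rot: [0.809, 0.588, -0.0, 0.0]
ft_force: [1.2, -0.5, -0.3]
grip_width: 1.002
t 0.72 pos [ 0.4037 -0.3307  0.1639] az 72.07 tilt -1.0000 F [ 1.23 -0.46 -0.25] w 1.002
units [1.971 0.67  1.596] turn -0.671
```

```bash

python3 -m pendant '[[0.9,0.3,0.7,-0.4,0],[1.7,0.6,1.4,-0.7,0],[1.7,0.6,1.4,-0.7,0],[1.7,0.6,1.4,-0.7,0]]'
python3 - <<'E'
from h import *
from workcell import camera
togo([.4535,-.264,.013],76.1)
p,d=camera('scene'); cv2.imwrite('pics/s1.png',cv2.resize(p[100:300,150:400][:,:,::-1],None,fx=3,fy=3))
p,d=camera('top'); cv2.imwrite('pics/t1.png',cv2.resize(p[200:340,340:500][:,:,::-1],None,fx=4,fy=4))
E
```

```text
clock: 1.23
position: [0.4469, -0.276, 0.1085]
ee_rot: [0.788, 0.615, -0.0, -0.0]
ft_force: [0.3, -0.0, 0.4]
grip_width: 1.002
t 1.23 pos [ 0.4469 -0.276   0.1085] az 75.92 tilt -1.0000 F [ 0.33 -0.04  0.42] w 1.002
units [0.333 0.087 2.388] turn -0.03
```

View pics/s1.png

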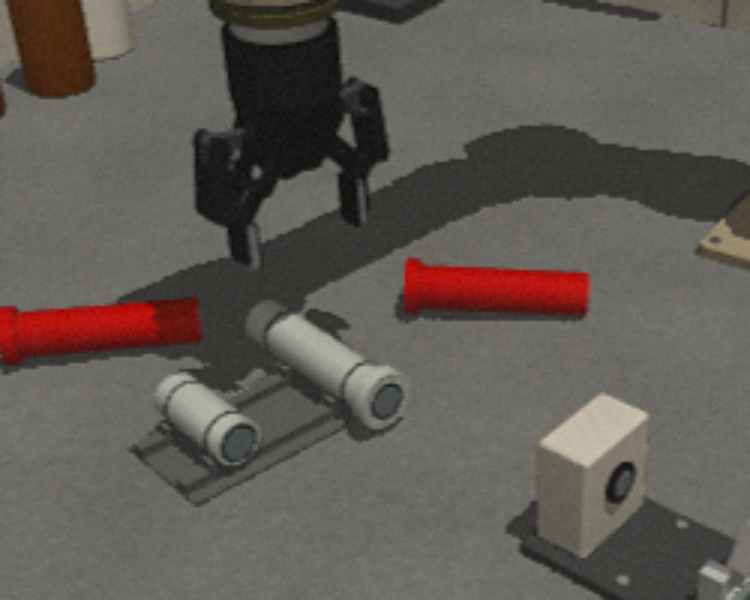

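```bash
python3 - <<'E'
from h import *
a=np.load('/tmp/top0.npz')
c=a['p'][205:305,370:460][:,:,::-1]; cv2.imwrite('pics/st.png',cv2.resize(cv2.convertScaleAbs(c,alpha=1.6,beta=-60),None,fx=6,fy=6,interpolation=cv2.INTER_CUBIC))
W=cloud('top',a['d'])
d=np.array([np.sin(np.radians(13.9)),np.cos(np.radians(13.9))]);n=np.array([d[1],-d[0]]); c0=np.array([.4535,-.264])
q=(W[...,:2]-c0); t=q@d; w=q@n
# median height profile along t between the barrels
for lo in np.arange(-.07,.075,.005):
    m=(t>=lo)&(t<lo+.005)&(w>.035)&(w<.075); m2=(t>=lo)&(t<lo+.005)&(abs(w)>.021)&(abs(w)<.03)
    print(round(lo+.0025,4),m.sum(),(np.median(W[m][:,2])*1000).round(1),(np.median(W[m2][:,2])*1000).round(1))
E
```

```text
-0.0675 32 1.0 0.7
-0.0625 31 0.8 1.6
-0.0575 30 1.0 0.4
-0.0525 31 1.7 1.3
-0.0475 32 1.3 0.7
-0.0425 22 6.1 4.9
-0.0375 32 4.4 6.4
-0.0325 19 13.1 10.9
-0.0275 35 13.2 12.5
-0.0225 37 13.0 12.7
-0.0175 31 5.2 4.2
-0.0125 29 6.2 6.3
-0.0075 30 5.4 5.5
-0.0025 30 5.2 4.8
0.0025 31 5.5 5.2
0.0075 30 5.3 6.5
0.0125 29 4.8 4.1
0.0175 29 5.6 5.3
0.0225 25 8.8 11.2
0.0275 30 13.0 13.7
0.0325 31 12.6 13.5
0.0375 36 5.5 4.6
0.0425 30 4.2 5.0
0.0475 33 1.9 2.5
0.0525 29 2.3 0.8
0.0575 30 1.3 1.0
0.0625 30 1.4 2.9
0.0675 31 0.8 1.7
0.0725 32 1.3 1.9
0.0775 29 1.2 1.0
```

View pics/st.png

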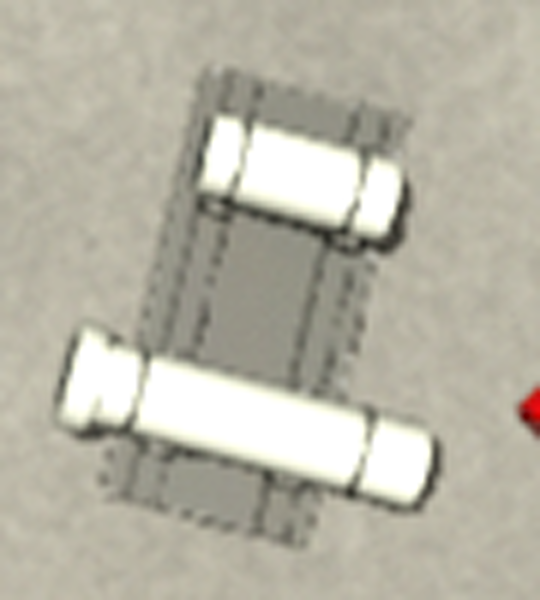

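The crop shows the collar at the left end of the barrel and no red. The stand's open gap is centred on the barrel's middle, so I'll go down.

```bash

python3 -m pendant '[[0.33,0.09,0.5,0,0],[0.33,0.09,1.2,0,0],[0.33,0.09,1.8,0,0],[0.33,0.09,1.8,0,0]]'
python3 -c "
from h import *
togo([.4535,-.264,.013],76.1)"
```

```text
clock: 1.82
position: [0.4527, -0.264, 0.0356]
ee_rot: [0.789, 0.615, -0.001, -0.001]
ft_force: [-1.6, 0.2, 0.8]
grip_width: 0.997
t 1.82 pos [ 0.4527 -0.264   0.0356] az 75.87 tilt -1.0000 F [-1.59  0.17  0.76] w 0.997
units [0.004 0.022 0.564] turn -0.038
```

```bash

python3 -m pendant '[[0,0.02,0.3,0,0],[0,0.02,0.53,0,0],[0,0.02,0.53,0,0]]'
python3 -m pendant '[[0,0,0,0,0.3],[0,0,0,0,0.6],[0,0,0,0,0.8],[0,0,0,0,0.9],[0,0,0,0,0.9]]' 50
python3 -m pendant '[[0,0,0,0,0.9],[0,0,0,0,0.9],[0,0,0,0,0.9]]'
python3 -c "
from h import *
togo([.4535,-.264,.013],76.1)"
```

```text
clock: 2.2
position: [0.4544, -0.2636, 0.0148]
ee_rot: [0.788, 0.615, -0.0, -0.0]
ft_force: [0.1, 0.1, 0.4]
grip_width: 1.0
clock: 2.82
position: [0.4543, -0.2637, 0.0157]
ee_rot: [0.788, 0.615, -0.0, -0.0]
ft_force: [-4.7, 1.8, 9.1]
grip_width: 0.402
clock: 3.2
position: [0.4543, -0.2636, 0.0158]
ee_rot: [0.788, 0.615, -0.0, -0.0]
ft_force: [-3.7, 2.5, 8.6]
grip_width: 0.409
t 3.20 pos [ 0.4543 -0.2636  0.0158] az 75.96 tilt -1.0000 F [-3.69  2.53  8.59] w 0.409
units [-0.014 -0.018  0.069] turn -0.024
```

```bash

python3 -m pendant '[[0,0,-0.4,0,0.9],[0,0,-1.2,0,0.9],[0,0,-2.2,0,0.9],[0,0,-2.2,0,0.9]]'
python3 - <<'E'
from h import *
from workcell import camera
u=np.array([np.sin(np.radians(6.4)),np.cos(np.radians(6.4))]); s=np.array([.503,.134])
togo([*s,.17],83.6)
p,d=camera('scene'); cv2.imwrite('pics/s2.png',cv2.resize(p[80:320,130:430][:,:,::-1],None,fx=2.5,fy=2.5))
np.savez('/tmp/s2.npz',p=p,d=d)
p,d=camera('top'); cv2.imwrite('pics/t2.png',cv2.resize(p[200:340,340:500][:,:,::-1],None,fx=4,fy=4)); np.savez('/tmp/t2.npz',p=p,d=d)
E
```

```text
clock: 3.7
position: [0.4567, -0.2646, 0.107]
ee_rot: [0.788, 0.615, 0.001, 0.003]
ft_force: [-0.2, 0.2, -3.7]
grip_width: 0.403
t 3.70 pos [ 0.4567 -0.2646  0.107 ] az 75.96 tilt -1.0000 F [-0.19  0.21 -3.74] w 0.403
units [ 9.946 -1.286 -1.603] turn -1.273
```

View pics/s2.png

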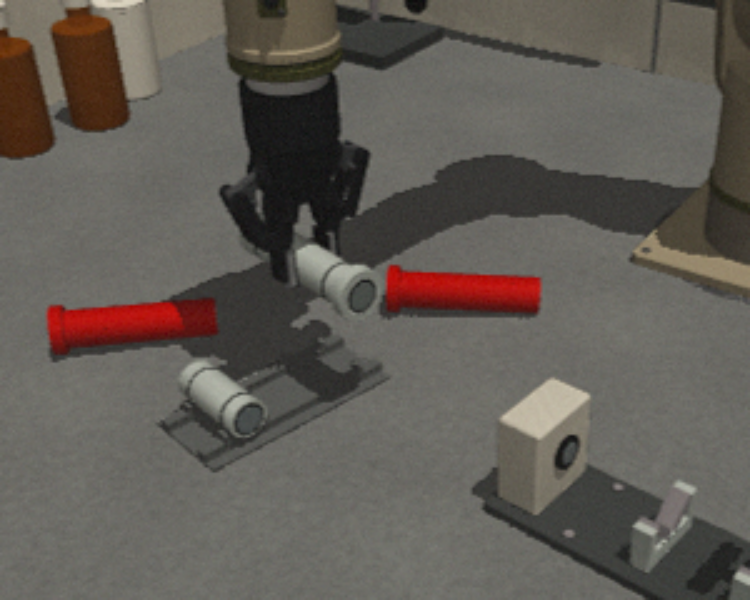

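View pics/t2.png

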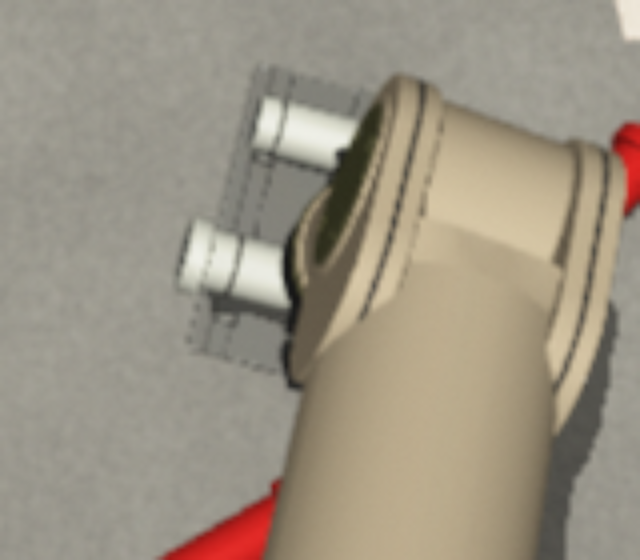

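```bash
python3 - <<'E'
from h import *
tcp=np.array([.4567,-.2646,.107]); az=np.radians(76); ex=np.array([np.cos(az),np.sin(az)]); ey=np.array([-ex[1],ex[0]])
for n in('s2','t2'):
    x=np.load(f'/tmp/{n}.npz'); W=cloud('scene' if n=='s2' else 'top',x['d']); ok=(x['d']>0)
    q=W[...,:2]-tcp[:2]; X=q@ex;Y=q@ey;Z=W[...,2]-tcp[2]
    ok&=(abs(X)<.2)&(abs(Y)<.12)
    for lo in np.arange(0,.42,.03):
        m=ok&(Z>lo)&(Z<lo+.03)
        if m.sum()>5: print(n,round(lo,2),m.sum(),'X',np.percentile(X[m],[1,99]).round(3),'Y',np.percentile(Y[m],[1,99]).round(3), 'X near |Y|<35', X[m&(abs(Y)<.035)].max().round(3) if (m&(abs(Y)<.035)).any() else None)
E
```

```text
s2 0.0 745 X [-0.069  0.078] Y [-0.032  0.027] X near |Y|<35 0.08
s2 0.03 507 X [-0.011  0.077] Y [-0.052  0.049] X near |Y|<35 0.079
s2 0.06 595 X [-0.013  0.02 ] Y [-0.063  0.06 ] X near |Y|<35 0.021
s2 0.09 687 X [-0.009  0.022] Y [-0.066  0.061] X near |Y|<35 0.023
s2 0.12 451 X [-0.011  0.04 ] Y [-0.038  0.023] X near |Y|<35 0.041
s2 0.15 660 X [-0.017  0.041] Y [-0.038  0.029] X near |Y|<35 0.041
s2 0.18 619 X [-0.016  0.045] Y [-0.043  0.031] X near |Y|<35 0.046
s2 0.21 739 X [-0.012  0.044] Y [-0.041  0.027] X near |Y|<35 0.046
s2 0.24 806 X [-0.013  0.044] Y [-0.041  0.028] X near |Y|<35 0.045
s2 0.27 908 X [-0.028  0.051] Y [-0.043  0.029] X near |Y|<35 0.053
s2 0.3 1189 X [-0.043  0.056] Y [-0.05   0.056] X near |Y|<35 0.057
s2 0.33 1907 X [-0.045  0.058] Y [-0.052  0.077] X near |Y|<35 0.058
s2 0.36 555 X [-0.039  0.058] Y [-0.048  0.072] X near |Y|<35 0.057
t2 0.0 281 X [0.009 0.075] Y [-0.02   0.024] X near |Y|<35 0.075
t2 0.03 171 X [0.009 0.074] Y [-0.016  0.045] X near |Y|<35 0.074
t2 0.06 25 X [0.011 0.017] Y [-0.058  0.058] X near |Y|<35 0.017
t2 0.09 10 X [0.006 0.013] Y [0.061 0.067] X near |Y|<35 None
t2 0.12 32 X [0.024 0.037] Y [-0.012  0.03 ] X near |Y|<35 0.037
t2 0.15 16 X [0.025 0.037] Y [-0.001  0.028] X near |Y|<35 0.037
t2 0.18 69 X [0.033 0.042] Y [-0.022  0.028] X near |Y|<35 0.042
t2 0.21 47 X [0.035 0.041] Y [-0.019  0.023] X near |Y|<35 0.041
t2 0.24 11 X [0.038 0.042] Y [-0.036  0.005] X near |Y|<35 0.042
t2 0.3 82 X [0.043 0.053] Y [-0.047  0.054] X near |Y|<35 0.053
t2 0.33 253 X [-0.034  0.055] Y [-0.05   0.076] X near |Y|<35 0.054
t2 0.36 1695 X [-0.047  0.055] Y [-0.044  0.077] X near |Y|<35 0.053
t2 0.39 2502 X [-0.045  0.057] Y [-0.014  0.106] X near |Y|<35 0.051
```

The barrel is held: grip width fits 36 mm, collar facing forward, level. The wrist clears the open clamp if I come in along the V with the TCP near z = 0.13.

```bash

python3 -m pendant '[[0.5,0,-0.6,0,0.9],[1.6,-0.2,-0.7,-0.2,0.9],[2.9,-0.4,-0.7,-0.4,0.9],[4.2,-0.6,-0.7,-0.6,0.9],[5.4,-0.7,-0.7,-0.8,0.9]]'
python3 -c "
from h import *
togo([.5032,.1315,.13],83.6)"
```

```text
clock: 4.42
position: [0.479, -0.0455, 0.1301]
ee_rot: [0.761, 0.648, -0.001, -0.001]
ft_force: [0.3, 0.0, -1.3]
grip_width: 0.404
t 4.42 pos [ 0.479  -0.0455  0.1301] az 80.82 tilt -1.0000 F [ 0.29  0.05 -1.3 ] w 0.404
units [ 4.465e+00 -1.080e-01  3.000e-03] turn -0.463
```

```bash

python3 -m pendant '[[1.2,0,0,-0.2,0.9],[2.3,-0.1,0,-0.4,0.9],[3.3,-0.1,0,-0.46,0.9],[3.8,-0.1,0,-0.46,0.9],[3.8,-0.1,0,-0.46,0.9]]'
python3 - <<'E'
from h import *
from workcell import camera
togo([.5032,.1315,.13],83.6)
p,d=camera('scene'); cv2.imwrite('pics/s3.png',cv2.resize(p[80:370,260:560][:,:,::-1],None,fx=2,fy=2)); np.savez('/tmp/s3.npz',p=p,d=d)
E
```

```text
clock: 5.05
position: [0.4995, 0.105, 0.1301]
ee_rot: [0.745, 0.667, -0.001, -0.001]
ft_force: [-0.9, -1.1, -1.9]
grip_width: 0.401
t 5.05 pos [0.4995 0.105  0.1301] az 83.70 tilt -1.0000 F [-0.9  -1.1  -1.93] w 0.401
units [0.669 0.019 0.002] turn 0.017
```

View pics/s3.png

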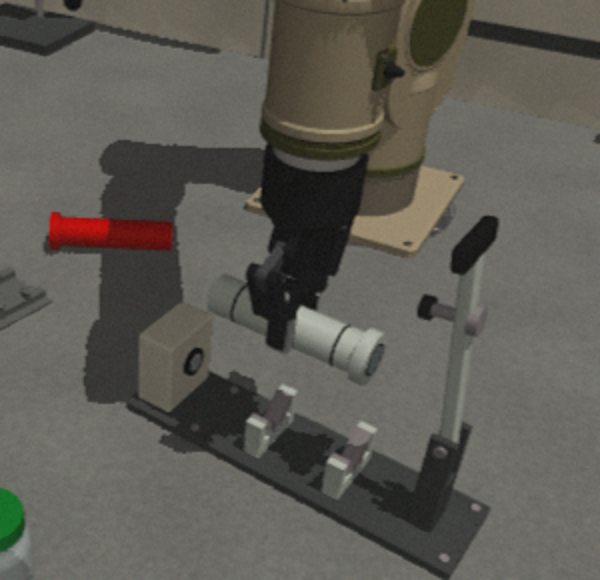

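```bash
python3 - <<'E'
from h import *
s=np.array([.5035,.1345]); th=np.radians(6.4); ex=np.array([np.sin(th),np.cos(th)]); ey=np.array([-ex[1],ex[0]])
for f,n in(('scene0','scene'),('top0','top')):
    x=np.load(f'/tmp/{f}.npz'); W=cloud(n,x['d']); q=W[...,:2]-s; X=q@ex;Y=q@ey;Z=W[...,2]; ok=x['d']>0
    for sg in(-1,1):
        m=ok&(abs(X-sg*.04)<.02)&(abs(Y)<.045)&(Z>.035)&(Z<.06); print(n,'sup',sg,m.sum(),'X',np.percentile(X[m],[2,50,98]).round(4),'Y',np.percentile(Y[m],[2,98]).round(4),'Zmax',np.percentile(Z[m],98).round(4))
    for lo,hi in((.12,.19),(.19,.23),(.23,.26),(.26,.3)):
        m=ok&(X>.03)&(X<.16)&(abs(Y)<.05)&(Z>lo)&(Z<hi)
        print(n,'clamp',lo,m.sum(),'X',np.percentile(X[m],[1,50,99]).round(4),'Y',np.percentile(Y[m],[1,50,99]).round(4),'Z',Z[m].max().round(4)) if m.sum() else 0
E
```

```text
scene sup -1 252 X [-0.0441 -0.0343 -0.0278] Y [-0.0342  0.03  ] Zmax 0.0503
scene sup 1 266 X [0.036  0.045  0.0519] Y [-0.0343  0.0304] Zmax 0.0494
scene clamp 0.12 384 X [0.1034 0.1137 0.1216] Y [-0.0101 -0.0075  0.0035] Z 0.1898
scene clamp 0.19 491 X [0.073  0.1045 0.1174] Y [-0.013  -0.0075  0.006 ] Z 0.2298
scene clamp 0.23 180 X [0.0954 0.1036 0.1088] Y [-0.0103 -0.0076  0.0024] Z 0.26
scene clamp 0.26 401 X [0.0918 0.1005 0.1048] Y [-0.0323 -0.0109  0.0239] Z 0.2839
top sup -1 158 X [-0.0468 -0.0395 -0.0311] Y [-0.0312  0.0307] Zmax 0.0544
top sup 1 165 X [0.0328 0.0405 0.0485] Y [-0.0311  0.0301] Zmax 0.0543
top clamp 0.12 34 X [0.0998 0.1061 0.116 ] Y [-0.0027  0.005   0.0064] Z 0.1896
top clamp 0.19 94 X [0.0698 0.083  0.1072] Y [-0.0087  0.0004  0.0071] Z 0.2292
top clamp 0.23 18 X [0.0912 0.0933 0.0997] Y [-0.0064  0.0013  0.0063] Z 0.2594
top clamp 0.26 214 X [0.0883 0.0925 0.1   ] Y [-0.0296  0.0002  0.0284] Z 0.2898
```

```bash

python3 -m pendant '[[0.4,0,0,0,0.9],[0.72,0.02,0.5,0,0.9],[0.72,0.02,1.2,0,0.9],[0.72,0.02,1.8,0,0.9],[0.72,0.02,1.8,0,0.9]]'
python3 -c "
from h import *
togo([.5035,.134,.041],83.6)"
```

```text
clock: 5.72
position: [0.5031, 0.1315, 0.0577]
ee_rot: [0.746, 0.666, -0.001, -0.001]
ft_force: [-0.6, -1.6, -3.2]
grip_width: 0.399
t 5.72 pos [0.5031 0.1315 0.0577] az 83.50 tilt -1.0000 F [-0.63 -1.56 -3.19] w 0.399
units [0.062 0.003 0.416] turn -0.017
```

```bash

python3 -m pendant '[[0.05,0,0.15,0,0.9],[0.05,0,0.3,0,0.9],[0.05,0,0.3,0,0.9]]'
python3 -m pendant '[[0,0,0.05,0,0.9],[0,0,0.1,0,0.9],[0,0,0.1,0,0.9]]'
python3 - <<'E'
from h import *
from workcell import camera
togo([.5035,.134,.041],83.6)
p,d=camera('scene'); cv2.imwrite('pics/s4.png',cv2.resize(p[150:370,300:540][:,:,::-1],None,fx=2.7,fy=2.7))
E
```

```text
clock: 6.1
position: [0.5046, 0.1338, 0.0472]
ee_rot: [0.746, 0.666, -0.0, 0.0]
ft_force: [0.3, -0.4, -2.9]
grip_width: 0.402
clock: 6.48
position: [0.5046, 0.1337, 0.0431]
ee_rot: [0.746, 0.666, -0.0, 0.0]
ft_force: [-0.3, 0.7, -2.3]
grip_width: 0.405
t 6.47 pos [0.5046 0.1337 0.0431] az 83.51 tilt -1.0000 F [-0.31  0.71 -2.28] w 0.405
units [ 0.003 -0.029  0.052] turn -0.014
```

View pics/s4.png

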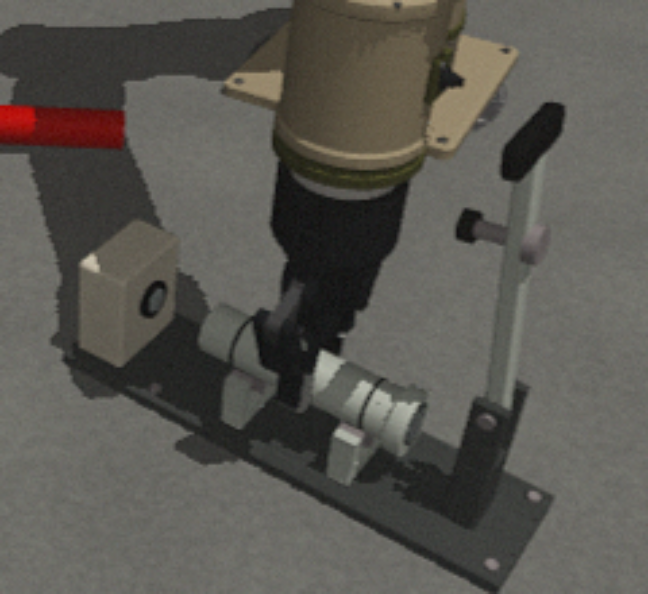

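The barrel sits just above the V, so I'll keep lowering in small steps until it makes contact.

```bash

python3 -m pendant '[[0,0,0.03,0,0.9],[0,0,0.05,0,0.9],[0,0,0.05,0,0.9]]'
python3 -m pendant '[[0,0,0.03,0,0.9],[0,0,0.05,0,0.9],[0,0,0.05,0,0.9]]'
```

```text
clock: 6.9
position: [0.5048, 0.1338, 0.0419]
ee_rot: [0.746, 0.666, -0.0, 0.0]
ft_force: [-4.2, -2.2, 8.0]
grip_width: 0.399
clock: 7.28
position: [0.5049, 0.1339, 0.0416]
ee_rot: [0.746, 0.666, -0.0, 0.001]
ft_force: [-14.5, -4.7, 31.6]
grip_width: 0.408
```

```bash

python3 -m pendant '[[0,-0.02,-0.05,0,0.9],[0,-0.02,-0.06,0,0.9],[0,-0.02,-0.06,0,0.9]]'
python3 -m pendant '[[0,0,0,0,0.55],[0,0,0,0,0.5],[0,0,0,0,0.4],[0,0,0,0,0.2],[0,0,0,0,0.1]]'
python3 -m pendant '[[0,0,0,0,0.1],[0,0,0,0,0.1]]'
```

```text
clock: 7.65
position: [0.5038, 0.1339, 0.0413]
ee_rot: [0.746, 0.666, -0.0, -0.0]
ft_force: [0.2, 0.1, -2.0]
grip_width: 0.405
clock: 8.28
position: [0.5039, 0.1339, 0.0416]
ee_rot: [0.746, 0.666, 0.0, 0.0]
ft_force: [-0.2, -0.8, 0.2]
grip_width: 0.9
clock: 8.52
position: [0.5039, 0.1339, 0.0416]
ee_rot: [0.746, 0.666, -0.0, 0.0]
ft_force: [1.1, 0.3, 0.0]
grip_width: 0.904
```

```bash

python3 -m pendant '[[0,0,-0.5,0,0.1],[0,0,-1.3,0,0.1],[0,0,-2.5,0,0.1],[0,0,-3.8,0,0.1],[0,0,-5.0,0,0.3]]'
python3 - <<'E'
from h import *
from workcell import camera
togo([.5035,.134,.33],83.6)
p,d=camera('scene'); cv2.imwrite('pics/s5.png',cv2.resize(p[150:370,300:540][:,:,::-1],None,fx=2.7,fy=2.7))
W=cloud('scene',d)
s=np.array([.5035,.1345]); th=np.radians(6.4); ex=np.array([np.sin(th),np.cos(th)]); ey=np.array([-ex[1],ex[0]])
q=W[...,:2]-s; X=q@ex;Y=q@ey;Z=W[...,2]; m=(d>0)&(abs(X)<.09)&(abs(Y)<.028)&(Z>.056)&(Z<.085)
print('barrel X',np.percentile(X[m],[1,99]).round(4),'zmax',np.percentile(Z[m],[90,99]).round(4))
E
```

```text
clock: 9.15
position: [0.5037, 0.1343, 0.245]
ee_rot: [0.746, 0.666, 0.001, 0.001]
ft_force: [1.7, -0.2, -0.1]
grip_width: 0.713
t 9.15 pos [0.5037 0.1343 0.245 ] az 83.56 tilt -1.0000 F [ 1.71 -0.2  -0.11] w 0.713
units [-7.000e-03  1.000e-03 -2.125e+00] turn -0.007
barrel X [-0.0725  0.0757] zmax [0.0722 0.0766]
```

View pics/s5.png

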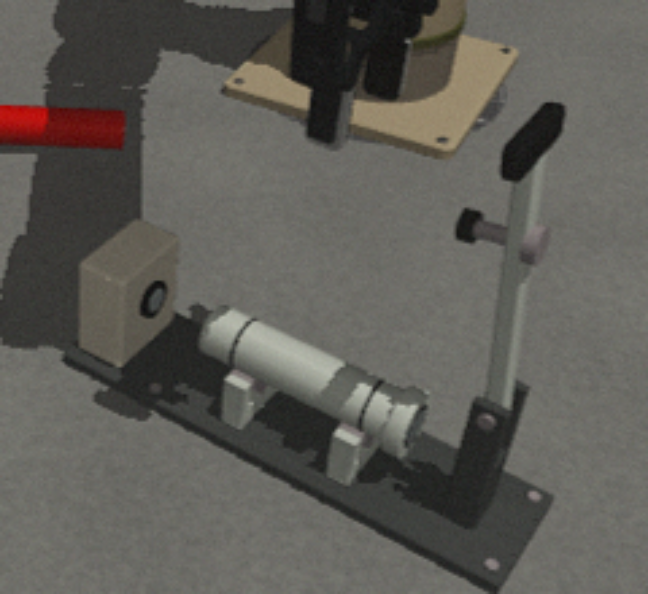

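Barrel lies in the V on both supports, roughly centred, with the collar at the hinge side. Next I go over the handle with the fingers shut.

```bash

python3 -m pendant '[[0,0,-1.0,0,1],[0,0,-2.0,0,1],[0,0,-2.1,0,1],[0.5,0,-2.1,0,1],[1.2,0,-2.1,0,1]]'
python3 -m pendant '[[0.6,0,0,0,1],[1.4,0,0,0,1],[2.2,0,0,0,1],[2.2,0,0,0,1]]'
python3 - <<'E'
from h import *
from workcell import camera
s=np.array([.5035,.1345]); th=np.radians(6.4); ex=np.array([np.sin(th),np.cos(th)])
togo([*(s+ex*.128),.2744],83.6)
p,d=camera('scene'); cv2.imwrite('pics/s6.png',cv2.resize(p[70:370,300:560][:,:,::-1],None,fx=2,fy=2))
E
```

```text
clock: 9.82
position: [0.5092, 0.1815, 0.3258]
ee_rot: [0.746, 0.665, -0.0, 0.0]
ft_force: [-0.0, -0.0, -0.3]
grip_width: 0.002
clock: 10.32
position: [0.5179, 0.2717, 0.3252]
ee_rot: [0.744, 0.668, -0.0, -0.001]
ft_force: [-0.4, -0.0, -0.7]
grip_width: 0.004
t 10.32 pos [0.5179 0.2717 0.3252] az 83.78 tilt -1.0000 F [-0.36 -0.02 -0.65] w 0.004
units [-0.251  0.027  1.27 ] turn 0.031
```

View pics/s6.png

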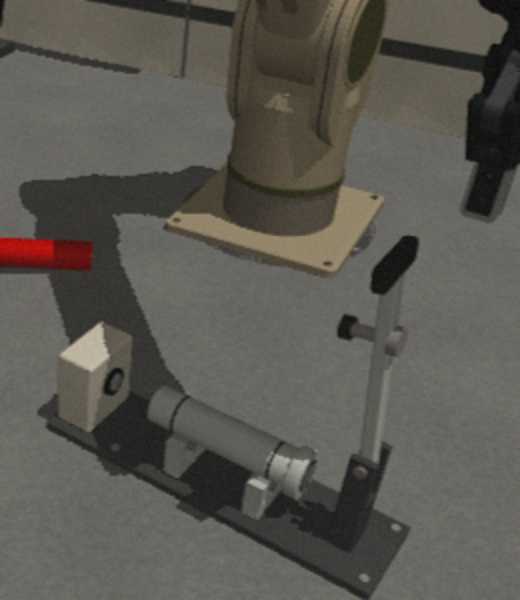

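```bash

python3 -m pendant '[[0,0.03,0.5,0,1],[0,0.03,1.0,0,1],[0,0.03,1.3,0,1],[0,0.03,1.3,0,1]]'
python3 -m pendant '[[-0.2,0,0,0,1],[-0.4,0,0,0,1],[-0.6,0,0,0,1],[-0.8,0,0,0,1],[-0.8,0,0,0,1]]'
python3 - <<'E'
from h import *
from workcell import camera
s=np.array([.5035,.1345]); th=np.radians(6.4); ex=np.array([np.sin(th),np.cos(th)])
togo([*(s+ex*.0682),.2653],83.6)
p,d=camera('scene'); cv2.imwrite('pics/s7.png',cv2.resize(p[70:370,300:560][:,:,::-1],None,fx=2,fy=2))
E
```

```text
clock: 10.88
position: [0.5203, 0.268, 0.2731]
ee_rot: [0.746, 0.666, -0.001, 0.0]
ft_force: [-0.4, 0.1, 0.1]
grip_width: 0.003
clock: 11.5
position: [0.517, 0.2362, 0.2737]
ee_rot: [0.746, 0.666, 0.0, 0.0]
ft_force: [0.0, -0.6, -1.0]
grip_width: -0.003
t 11.50 pos [0.517  0.2362 0.2737] az 83.45 tilt -1.0000 F [ 0.03 -0.64 -1.  ] w -0.003
units [-0.86  -0.05   0.211] turn -0.025
```

View pics/s7.png

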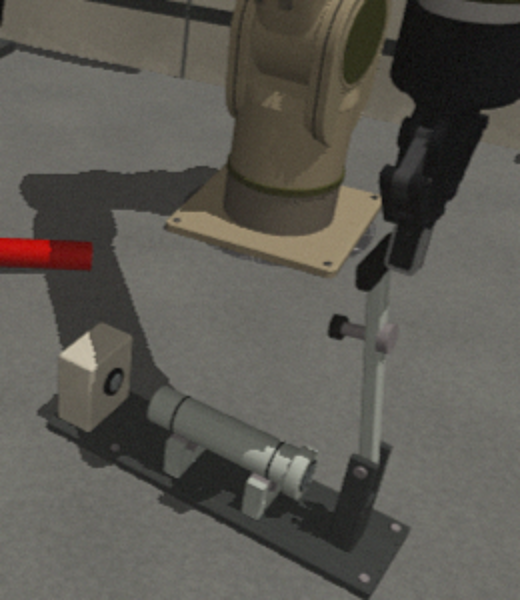

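```bash

python3 -m pendant '[[-0.43,0,0.1,0,1],[-0.86,0,0.22,0,1],[-1.25,0,0.4,0,1],[-1.65,0,0.6,0,1],[-1.65,0,0.6,0,1]]'
python3 - <<'E'
from h import *
from workcell import camera
s=np.array([.5035,.1345]); th=np.radians(6.4); ex=np.array([np.sin(th),np.cos(th)])
togo([*(s+ex*.0084),.2297],83.6)
p,d=camera('scene'); cv2.imwrite('pics/s8.png',cv2.resize(p[70:370,300:560][:,:,::-1],None,fx=2,fy=2))
E
```

```text
clock: 12.18
position: [0.5093, 0.1695, 0.2488]
ee_rot: [0.747, 0.665, -0.001, 0.0]
ft_force: [0.2, -0.1, 1.1]
grip_width: -0.002
t 12.18 pos [0.5093 0.1695 0.2488] az 83.37 tilt -1.0000 F [ 0.22 -0.06  1.07] w -0.002
units [-0.675 -0.043  0.479] turn -0.039
```

View pics/s8.png

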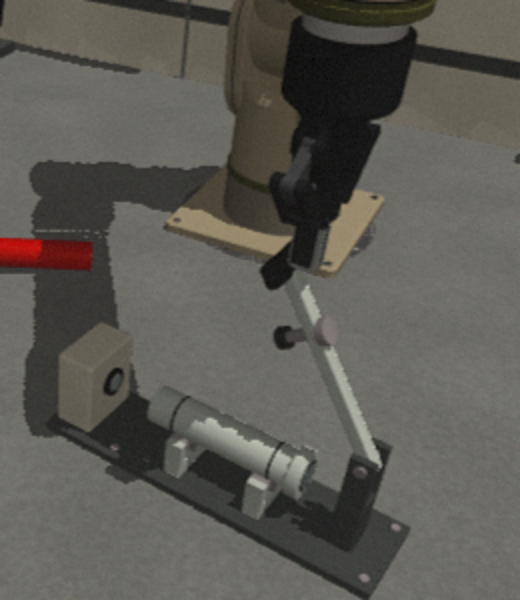

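```bash

python3 -m pendant '[[-0.34,-0.02,0.22,0,1],[-0.68,-0.04,0.48,0,1],[-0.98,-0.04,0.8,0,1],[-1.26,-0.04,1.13,0,1],[-1.26,-0.04,1.13,0,1]]'
python3 - <<'E'
from h import *
s=np.array([.5035,.1345]); th=np.radians(6.4); ex=np.array([np.sin(th),np.cos(th)])
togo([*(s+ex*-.0443),.1407],83.6)
E
python3 -m pendant '[[-0.24,0,0.37,0,1],[-0.45,0,0.75,0,1],[-0.60,0,1.15,0,1],[-0.73,0,1.55,0,1],[-0.73,0,1.55,0,1]]'
python3 - <<'E'
from h import *
from workcell import camera
s=np.array([.5035,.1345]); th=np.radians(6.4); ex=np.array([np.sin(th),np.cos(th)])
togo([*(s+ex*-.05),.106],83.6)
p,d=camera('scene'); cv2.imwrite('pics/s9.png',cv2.resize(p[70:370,300:560][:,:,::-1],None,fx=2,fy=2))
E
```

```text
clock: 12.85
position: [0.5015, 0.1202, 0.2031]
ee_rot: [0.746, 0.665, -0.001, -0.0]
ft_force: [-0.2, -0.4, 0.5]
grip_width: 0.001
t 12.85 pos [0.5015 0.1202 0.2031] az 83.43 tilt -1.0000 F [-0.2  -0.39  0.48] w 0.001
units [-0.746  0.015  1.56 ] turn -0.029
clock: 13.48
position: [0.4979, 0.092, 0.1409]
ee_rot: [0.746, 0.666, -0.001, -0.001]
ft_force: [-0.5, 0.2, 1.3]
grip_width: -0.0
t 13.47 pos [0.4979 0.092  0.1409] az 83.50 tilt -1.0000 F [-0.54  0.23  1.31] w -0.000
units [-0.179  0.023  0.872] turn -0.017
```

View pics/s9.png

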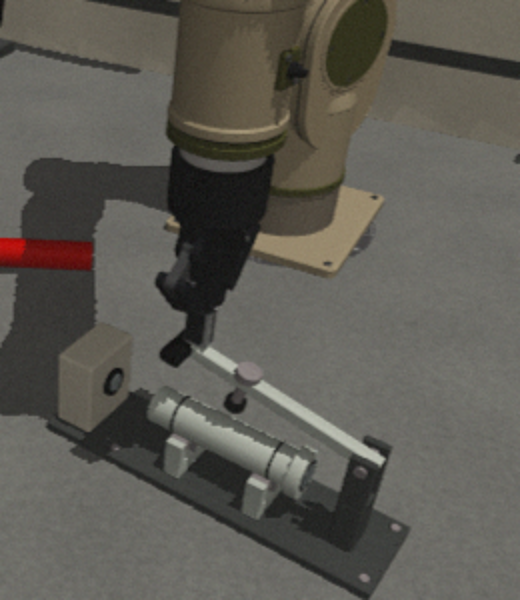

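```bash

python3 -m pendant '[[-0.15,0,0.3,0,1],[-0.25,0,0.55,0,1],[-0.25,0,0.7,0,1],[-0.25,0,0.7,0,1]]'
python3 -m pendant '[[0,0,0.05,0,1],[0,0,0.1,0,1],[0,0,0.1,0,1]]'
```

```text
clock: 14.02
position: [0.4975, 0.0822, 0.1141]
ee_rot: [0.746, 0.666, -0.0, 0.0]
ft_force: [-0.4, -1.0, 1.8]
grip_width: 0.001
clock: 14.4
position: [0.4978, 0.0823, 0.1107]
ee_rot: [0.746, 0.666, -0.0, 0.0]
ft_force: [-1.9, -1.3, 6.5]
grip_width: 0.003
```

```bash
python3 -c "
from h import *
togo([.5035,.134,.106],83.6)"
```

```text
t 14.40 pos [0.4978 0.0823 0.1107] az 83.51 tilt -1.0000 F [-1.95 -1.35  6.48] w 0.003
units [ 1.299 -0.004  0.117] turn -0.016
```

Pad contact has begun at 6.5 N. I'll press on in small steps until the force jumps at the stop.

```bash

python3 -m pendant '[[0,0,0.03,0,1],[0,0,0.06,0,1],[0,0,0.06,0,1]]'
python3 -m pendant '[[0,0,0.03,0,1],[0,0,0.05,0,1],[0,0,0.05,0,1]]'
```

```text
clock: 14.78
position: [0.4978, 0.0822, 0.1085]
ee_rot: [0.746, 0.666, -0.0, 0.0]
ft_force: [-3.6, -3.7, 7.8]
grip_width: 0.002
clock: 15.15
position: [0.4978, 0.0821, 0.1066]
ee_rot: [0.746, 0.666, -0.0, 0.001]
ft_force: [-2.8, -4.4, 9.6]
grip_width: -0.001
```

```bash

python3 -m pendant '[[0,0,0.02,0,1],[0,0,0.03,0,1],[0,0,0.03,0,1]]'
python3 -m pendant '[[0,0,0.02,0,1],[0,0,0.03,0,1],[0,0,0.03,0,1]]'
```

```text
clock: 15.52
position: [0.4978, 0.0821, 0.1056]
ee_rot: [0.746, 0.666, -0.0, 0.001]
ft_force: [-3.8, -4.1, 11.3]
grip_width: 0.005
clock: 15.9
position: [0.4978, 0.0821, 0.1046]
ee_rot: [0.746, 0.666, -0.0, 0.001]
ft_force: [-5.9, -5.0, 14.9]
grip_width: 0.002
```

```bash

python3 -m pendant '[[0,0,0.02,0,1],[0,0,0.03,0,1],[0,0,0.03,0,1]]'
python3 - <<'E'
from h import *
from workcell import camera
togo([.5035,.134,.106],83.6)
s=np.array([.5035,.1345]); th=np.radians(6.4); ex=np.array([np.sin(th),np.cos(th)]); ey=np.array([-ex[1],ex[0]])
p,d=camera('scene'); cv2.imwrite('pics/s10.png',cv2.resize(p[160:370,310:550][:,:,::-1],None,fx=3,fy=2.8))
W=cloud('scene',d);q=W[...,:2]-s; X=q@ex;Y=q@ey;Z=W[...,2]
for lo in np.arange(-.06,.12,.02):
    m=(d>0)&(X>lo)&(X<lo+.02)&(abs(Y+.002)<.008)&(Z>.09)&(Z<.125)
    if m.sum(): print(round(lo+.01,3),m.sum(),np.percentile(Z[m],[50,90]).round(4))
m=(d>0)&(abs(X)<.09)&(abs(Y)<.028)&(Z>.056)&(Z<.078); print('barrel X',np.percentile(X[m],[1,99]).round(4))
E
```

```text
clock: 16.27
position: [0.4979, 0.0821, 0.1036]
ee_rot: [0.746, 0.666, -0.0, 0.001]
ft_force: [-7.3, -5.2, 17.2]
grip_width: -0.002
t 16.27 pos [0.4979 0.0821 0.1036] az 83.49 tilt -1.0000 F [-7.27 -5.2  17.17] w -0.002
units [ 1.306 -0.007 -0.063] turn -0.018
-0.05 92 [0.1079 0.1209]
-0.03 102 [0.1012 0.1034]
-0.01 103 [0.1022 0.1091]
0.01 122 [0.104  0.1096]
0.03 115 [0.1024 0.1041]
0.05 121 [0.1026 0.1046]
0.07 123 [0.1029 0.1048]
0.09 133 [0.1034 0.1051]
0.11 88 [0.1044 0.1057]
barrel X [-0.0715  0.0759]
```

View pics/s10.png

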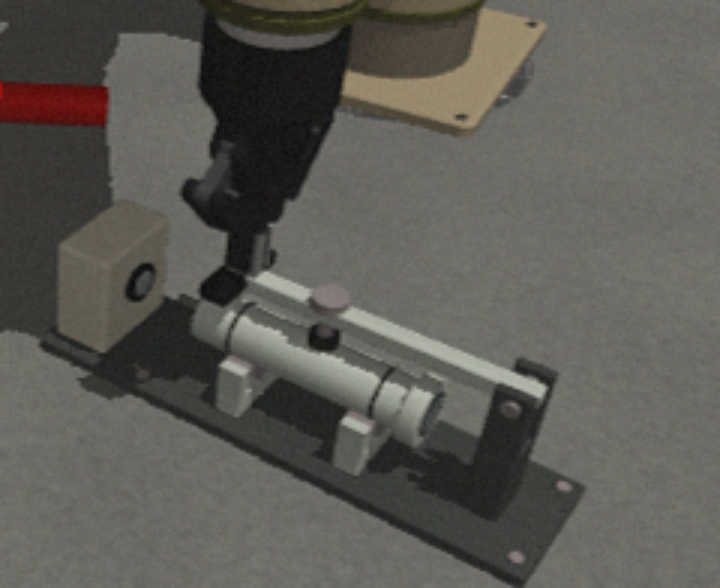

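```bash

python3 -m pendant '[[0,0,0,0,1],[0,0,0,0,1],[0,0,0,0,1],[0,0,0,0,1],[0,0,0,0,1]]'
python3 -m pendant '[[0,0,0,0,1],[0,0,0,0,1],[0,0,0,0,1],[0,0,0,0,1],[0,0,0,0,1]]'
python3 - <<'E'
from h import *
from workcell import camera
togo([.5035,.134,.106],83.6)
p,d=camera('scene')
s=np.array([.5035,.1345]); th=np.radians(6.4); ex=np.array([np.sin(th),np.cos(th)]); ey=np.array([-ex[1],ex[0]])
W=cloud('scene',d);q=W[...,:2]-s; X=q@ex;Y=q@ey;Z=W[...,2]
m=(d>0)&(X>-.03)&(X<.1)&(abs(Y+.002)<.006)&(Z>.094)&(Z<.1075); print('arm slope',np.polyfit(X[m],Z[m],1), m.sum())
m=(d>0)&(X>-.07)&(X<.05)&(abs(Y)<.02)&(Z>.066)&(Z<.078)
b=[np.percentile(Z[m&(X>a)&(X<a+.02)],90).round(4) for a in(-.07,-.05,.03)]; print('barrel top z',b)
m=(d>0)&(X>-.12)&(X<.15)&(abs(Y-(-.04))<.004)&(Z<.03); print('plate slope',np.polyfit(X[m],Z[m],1))
E
```

```text
clock: 16.95
position: [0.4979, 0.082, 0.1036]
ee_rot: [0.746, 0.666, -0.0, 0.001]
ft_force: [-6.6, -5.1, 16.7]
grip_width: -0.002
clock: 17.58
position: [0.4979, 0.082, 0.1036]
ee_rot: [0.746, 0.666, -0.0, 0.001]
ft_force: [-6.2, -5.7, 17.0]
grip_width: -0.001
t 17.57 pos [0.4979 0.082  0.1036] az 83.49 tilt -1.0000 F [-6.17 -5.73 16.98] w -0.001
units [ 1.306 -0.008 -0.062] turn -0.018
arm slope [0.01357617 0.10170965] 438
barrel top z [np.float64(0.0714), np.float64(0.072), np.float64(0.0721)]
plate slope [0.00127672 0.00872127]
```

The arm is level (slightly past, about 0.01 rad), the force holds steady at 17 N, and the barrel is level at z ≈ 0.072. Handing in.

```bash
python3 -c "
from workcell import hand_in
print(hand_in())"
```

```text
the job is handed in; nothing more can be done
None
```

The long barrel is in the V with its collar towards the hinge post. I let go of it there, then swung the clamp down with the shut fingers. The job was handed in at about 17.6 s with the handle still held down. It reported no verdict.

**Last checks that fit:**
- **Push:** it held steady at about 17 N upward on the tool for over a second. The force rose more steeply past about 11 N, at the handle height where the stop should be.
- **Clamp arm:** the depth picture shows it level, about 0.01 rad past horizontal.
- **Barrel:** it is level, with its top at about 72 mm where 73 mm is expected, and within about 2 mm of centre lengthwise.
- **Fingers:** the tips are at 104 mm, about 30 mm above the barrel.

**What disagreed or went unmeasured:**
- **Two views:** the scene and top cameras put the V supports about 4 mm apart lengthwise and 2 mm sideways. I went mostly by the top view.
- **Handle height:** the tool reads 103.6 mm where the stop should give 106 mm, so the stop or the fingers give a little. There is also a sideways push of about 6 N in each horizontal direction.
- **V faces and pad:** I could not measure the force on each V face or the pad travel directly. I take them as right from the spring forces.
- **Setting down:** one lowering step briefly pressed the barrel into the V with about 32 N. I backed off before letting go.

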